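# Fetch the tip cleaner from behind the stock on a repair bench

## Robot

A 6-joint arm with a two-finger parallel gripper is mounted at the origin on the work surface. World frame = base frame: x ahead of the robot, y to its left, z up, the work surface at z = 0. Lengths are in m, angles in rad, forces in N, time in s.
With the tool pointing down it reaches from about 0.4 to 0.825 m from the base axis. Payload 7 kg.
Tool frame: the origin (TCP) lies on the centre line of the jaws, within the pads' length; the fingertips stand arm.tip_reach ahead of it and the grasp point (between the pads) lies 5 mm behind it (arm.tip_reach is the distance from the TCP to the fingertips, in m); z points along the fingers, y is the line along which they close (so a half turn about z gives the same grasp; the last joint's range is limited). The gripper opens to 88 mm and grips with 3 to 60 N. Pads are 19 mm wide; open, the fingers measure 130 mm over their backs; the gripper's body (78 mm by 193 mm) begins 47 mm behind the grasp point.
Start: joints at [1.509, 0.359, 0.012, 0, -1.224, -0.288], TCP at [0.231, 0.634, 0.241] pointing down, gripper open.
Joint ranges: [-3.07, 3.07], [-1.43, 2.12], [-1.02, 1.25], [-3.03, 1.67], [-3.05, -0], [-3.03, 3.03]. Speed limits (rad/s): [2.39, 2.39, 3.01, 3.14, 3.14, 3.14].

## Interface

Orientations are given as [roll, pitch, yaw] about the fixed x, y, z axes, in that order (R = Rz(yaw) Ry(pitch) Rx(roll)).
In Python, from station import status, optics, order, arm gives the robot as it stands. The module is installed in compiled form; this text tells all that it offers.
- The arm moves only by the shell command python3 -m jog 'ROWS' [FORCE]. ROWS is JSON, a list of rows, each a list of 3 entries, a list of its own where there are three numbers: the gripper command: -1 is shut, 1 is fully open, values between are in proportion, then the shift along the tool's x, y, z in mm, then the turn about the tool's z in rad. A call has 1 to 20 rows; each row is the pose to reach, as a shift and turn from the pose commanded when the call began, along the tool's axes at that moment; what a row does not reach only later rows make up. A row lasts 1/8 s, in which the tool goes at most 62.5 mm and 10.7 degrees, less where a joint would pass 70% of its speed; a pose out of reach is approached as far as the arm can. A call with a gripper value outside its range is refused whole. The fingers move at their own pace and stop on an object; FORCE is the grip in N (left out, the last holds). Time passes only in rows, so rows that repeat a pose let the fingers close. It gives the time, the measured TCP pose, the force, the opening and the grip force at its end, in the units of the state.
- status.get_state(): the state, without advancing time (a new reading comes with each control period).
- optics.grab_frame(name): name is "scene" or "top" or "wrist"; returns a dict with "color" (400x640x3 uint8, red, green, blue), "mtx" (3x3 intrinsics, pixels), "cam_to_world" (4x4, takes a point from camera to world coordinates). Camera axes: x right, y down, z forward; pixel columns grow to the right and rows downward; lengths in m; the calibration is good to about 2 mm. A picture is of the moment at which its call begins. There is no depth.
- order.job_done(): hands the job in; it is judged then, once.
The state is a dict: "t": time; "q": joint angles; "qd": joint speeds; "joint_efforts": joint torques, N m; "eef_pos": TCP position; "ee_rot": TCP orientation; "force": force on the tool from outside, world axes, zero at the start; "moment": the same for the moment, N m; "width": finger opening in m; "gripper_force": force on a finger pad.
Only numpy, scipy, OpenCV 4.12 (cv2) and the standard library are available. Lean on these libraries where they do the work, as an engineer would, in place of code of your own. Each camera call takes 0.05 s, during which the arm holds its last target. There are 200 camera calls.

## Task

The tip cleaner, the low round tin in the grey tray, is needed in the iron stand, but the spray can, the bottle and the carton crowd it in. First clear all three out of the tray, standing upright on the blue side mat; then lift the tin out and set it down flat in the middle of the ring on the iron stand; only then put the three back upright in the tray, each on the very ring mark it came from. Never tip any of the three over, and do not disturb the mug, the meter or the solder spool.

Things in the scene. Friction and masses are not known exactly. Their poses are not given: they have to be found in the camera images.
- spray_can: Spray can: loose upright aluminium cylinder with a white band, 52 mm in diameter, straight-sided from the base to 116 mm, then a shoulder and a black cap of 38 mm diameter; 138 mm tall in all; about 0.3 kg. Origin: centre of its underside, z up. Like the bottle and carton, best gripped 95 mm above its base, so that the hand stays above the neighbours.
- bottle: Solvent bottle: loose upright white plastic cylinder, 54 mm in diameter, straight-sided from the base to 112 mm, then a shoulder and a narrow grey cap of 23 mm diameter; 134 mm tall in all; about 0.28 kg. Origin: centre of its underside, z up.
- carton: Carton: loose upright square box of brown cardboard, 52 x 52 mm (its x and y), 120 mm tall, flat top with a strip of pale tape; about 0.2 kg. Origin: centre of its underside, z up. In the tray it stands square to the tray within about 3 degrees.
- cleaner: Tip cleaner: loose low round dark steel tin, filled to the top with brass curls (solid), 50 mm in diameter, 40 mm tall, about 0.15 kg. Origin: centre of its underside, z up. It stands in the tray at (30, 0) mm in the tray's frame, the other three so close around it that a gripper cannot come down to it until they are gone; then grip it from the tray's +y and -y sides.
- tray: Fixed grey tray, 158 (x) by 224 mm (y); floor 5 mm, rim 9 mm above the bench. Origin: centre of its underside, z up. White ring marks drawn on its floor, 58 mm in diameter, at (30, 64), (30, -64), (-34, 0) mm in its frame: can, bottle, carton start within 3 mm of these, in any order. Finger room: at (30, +-64) on a thing's sides facing tray +x and -x; at (-34, 0) on those facing +y and -y.
- mat: Side mat: fixed plain blue mat, 240 mm (its x) by 160 mm (its y), 3 mm thick. Origin: centre of its underside, on the bench, z up. Left or right of the tray. All three things fit on it in a row along its x, 70 mm apart.
- stand: Fixed soldering iron stand: dark steel plate 8 mm thick, 110 mm wide (y), from x = -55 to 165 mm, on the other side of the tray from the mat. On it an aluminium ring, inner diameter 74 mm, outer 82, 4 mm high; the tin goes inside. Origin: centre of the ring at bench height, z up. An iron holder coil, x = 83 to 170 mm, 44 mm wide, 125 mm high: keep clear, fingers on the tin's +y and -y sides.
- mug: White ceramic mug, 80 mm in diameter, 92 mm tall, far from the robot: a bystander, leave it alone. Origin: centre of its underside.
- meter: Multimeter: flat yellow and black instrument lying on its back, 85 x 160 x 40 mm, beyond the tray: a bystander, leave it alone. Origin: centre of its underside.
- spool: Solder spool: aluminium reel standing on its flange, 64 mm in diameter, 46 mm tall, far from the robot: a bystander, leave it alone. Origin: centre of its underside.

How it is judged:
On the way, in this order (a step that is already met when the one before it is completed fails the run):
1. the spray can, bottle and carton all stand released on the mat, the tin still in its place (x of spray_can in the frame of mat between -0.12 and 0.12 m and y of spray_can in the frame of mat between -0.08 and 0.08 m and z of spray_can in the frame of mat between -0.001 and 0.007 m and angle between each of spray_can, bottle, carton's own z axis and vertical below 0.15 rad and linear speed of each of spray_can, bottle, carton below 0.03 m/s and angular speed of each of spray_can, bottle, carton below 0.3 rad/s and contact force between each of spray_can, bottle, carton and the fingers below 0.3 N and x of bottle in the frame of mat between -0.12 and 0.12 m and y of bottle in the frame of mat between -0.08 and 0.08 m and z of bottle in the frame of mat between -0.001 and 0.007 m and x of carton in the frame of mat between -0.12 and 0.12 m and y of carton in the frame of mat between -0.08 and 0.08 m and z of carton in the frame of mat between -0.001 and 0.007 m and distance of cleaner from where it was at the start of the episode below 0.03 m), for 0.2 s.
2. the tin sits released inside the stand's ring, the three still on the mat (horizontal distance between cleaner and stand below 0.012 m and z of cleaner in the frame of stand between 0.005 and 0.011 m and angle between each of cleaner, spray_can, bottle, carton's own z axis and vertical below 0.15 rad and linear speed of each of cleaner, spray_can, bottle, carton below 0.03 m/s and angular speed of each of cleaner, spray_can, bottle, carton below 0.3 rad/s and contact force between each of cleaner, spray_can, bottle, carton and the fingers below 0.3 N and x of spray_can in the frame of mat between -0.12 and 0.12 m and y of spray_can in the frame of mat between -0.08 and 0.08 m and z of spray_can in the frame of mat between -0.001 and 0.007 m and x of bottle in the frame of mat between -0.12 and 0.12 m and y of bottle in the frame of mat between -0.08 and 0.08 m and z of bottle in the frame of mat between -0.001 and 0.007 m and x of carton in the frame of mat between -0.12 and 0.12 m and y of carton in the frame of mat between -0.08 and 0.08 m and z of carton in the frame of mat between -0.001 and 0.007 m), for 0.2 s.
At the end, for the whole second after the job is handed in: The spray can, bottle and carton each stand upright (within 0.15 rad), released and at rest within 15 mm of where they stood at the start, and the tin lies flat on the stand's plate inside the ring, its centre within 12 mm of the ring's, released and at rest (distance of each of spray_can, bottle, carton from where it was at the start of the episode below 0.015 m and angle between each of spray_can, bottle, carton, cleaner's own z axis and vertical below 0.15 rad and linear speed of each of spray_can, bottle, carton, cleaner below 0.03 m/s and angular speed of each of spray_can, bottle, carton, cleaner below 0.3 rad/s and contact force between each of spray_can, bottle, carton, cleaner and the fingers below 0.3 N and horizontal distance between cleaner and stand below 0.012 m and z of cleaner in the frame of stand between 0.005 and 0.011 m); the robot touches nothing.
It fails at once if the can, bottle or carton is tipped over (more than 0.6 rad) (angle between any of spray_can, bottle, carton's own z axis and vertical above 0.6 rad).
It fails at once if the mug, meter or spool is moved by more than 20 mm (distance of any of mug, meter, spool from where it was at the start of the episode above 0.02 m).
It also fails if it takes over 136 s, if anything falls off the work surface, if the arm or the gripper's body presses on something with over 40 N, if the wrist force passes 120 N, or if a joint passes its speed limit or range.

## Working session

There is one attempt and no reset: what is moved stays moved. The work goes in short steps, Python scripts to look and compute and a shell command to move; the robot and the scene stay as the last step left them, time stands still between calls to the robot, and variables do not carry over. Pictures are saved under pics/ and viewed, at most 14 in all, crops included, and the job is handed in when it is done.

```bash
mkdir -p pics; python3 - <<'E'
from station import status, optics, order, arm
import cv2
s=status.get_state(); print({k:(v if not hasattr(v,'tolist') else v.tolist()) for k,v in s.items()}); print(arm.tip_reach)
for n in("top","scene"):
    f=optics.grab_frame(n); cv2.imwrite(f"pics/{n}0.png",f["color"][:,:,::-1]); print(n,f["mtx"],f["cam_to_world"])
E
```

```text
{'t': 0.0, 'q': [1.509093251756038, 0.3593715863001365, 0.0110547443049348, -0.0003604352484133852, -1.2241087115419005, -0.2881052001703549], 'qd': [0.0004046080932745455, -0.001743599202410102, -0.0008704025378975231, -9.955175189359195e-05, -0.0002125591068256292, -0.0005845779104663999], 'joint_efforts': [0.0020114299695705995, -58.272693157196045, 29.30521309375763, 6.996694654226303, 0.007079547503963113, -0.00015275077203114051], 'eef_pos': [0.23119097302263802, 0.6336675095026163, 0.23962892568259275], 'ee_rot': [3.1399342945083304, -0.00013810073730913253, -0.34993090710951646], 'force': [1.0674873114276224, 0.18656862530029497, 0.10467138162340817], 'moment': [0.006190291249784526, -0.0032726142066851808, -0.002605830539885994], 'gripper_force': 0.0, 'width': 0.0878036485608074}
0.014
top [[414.18672627   0.         311.71324374]
 [  0.         414.18672627 201.91823444]
 [  0.           0.           1.        ]] [[-0.01722414 -0.99848615  0.05223728  0.55682898]
 [-0.99980543  0.01669744 -0.0105026   0.01583622]
 [ 0.00961447 -0.05240801 -0.99857947  1.01085814]
 [ 0.          0.          0.          1.        ]]
scene [[377.85649898   0.         319.84467993]
 [  0.         377.85649898 203.98625687]
 [  0.           0.           1.        ]] [[-0.25213321  0.60602252 -0.75443062  1.34832937]
 [ 0.96745801  0.17502479 -0.18273294  0.17069857]
 [ 0.02130379 -0.77595298 -0.6304309   0.63555193]
 [ 0.          0.          0.          1.        ]]
```

View pics/top0.png

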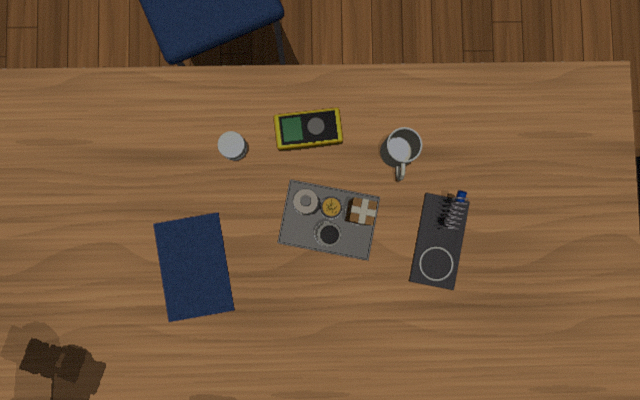

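View pics/scene0.png

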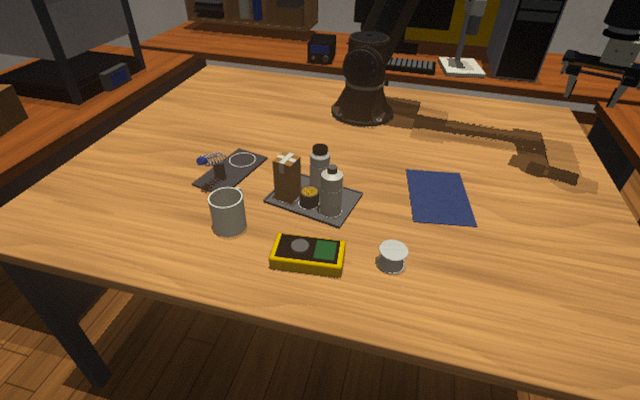

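The top view shows the mat corners at about (155,223), (218,213), (234,311) and (169,321). The tray corners are at about (290,181), (379,197), (369,259) and (279,243). The bottle (small cap) is at (306,201), the tin at (332,207), the carton at (363,211), the can (black cap) at (330,234), and the stand ring at (436,264). I'll enlarge this to read it closer.

```bash
python3 - <<'E'
import cv2
a=cv2.imread("pics/top0.png")
cv2.imwrite("pics/c1.png",cv2.convertScaleAbs(cv2.resize(a[175:295,270:470],None,fx=4,fy=4,interpolation=cv2.INTER_CUBIC),alpha=1.6))
E
```

```text
(no output)
```

View pics/c1.png

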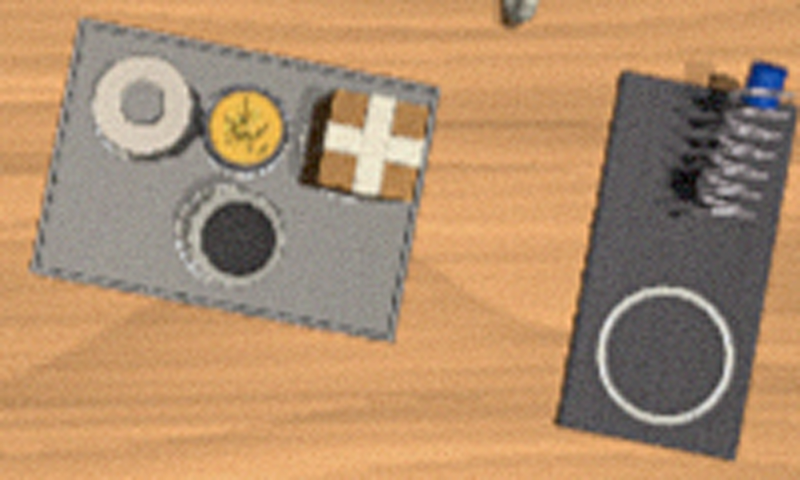

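The crop shows the tray corners at (82,18), (439,90), (393,342) and (33,270). Centres are: tin top (245,128), bottle cap (143,101), can cap (238,238), carton top (377,143) and ring (665,355). The stand corners are at (622,70), (797,108), (735,460) and (558,425).

```bash
cat > h.py <<'E'
import numpy as np
K=np.array([[414.18672627,0,311.71324374],[0,414.18672627,201.91823444],[0,0,1]])
T=np.array([[-0.01722414,-0.99848615,0.05223728,0.55682898],[-0.99980543,0.01669744,-0.0105026,0.01583622],[0.00961447,-0.05240801,-0.99857947,1.01085814]])
def ray(px,z,K=K,T=T):
    d=T[:3,:3]@np.linalg.inv(K)@[px[0],px[1],1]; return (T[:3,3]+d*(z-T[2,3])/d[2])[:2]
def c(u,v,z): return ray((270+(u+.5)/4-.5,175+(v+.5)/4-.5),z)
E
python3 - <<'E'
from h import *
np.set_printoptions(precision=4,suppress=True)
P=[c(82,18,.009),c(439,90,.009),c(393,342,.009),c(33,270,.009)]
t=np.mean(P,0); print("tray",t,[np.linalg.norm(P[i]-P[i-1]) for i in range(4)])
xd=(P[0]-P[3])+(P[1]-P[2]); yd=(P[0]-P[1])+(P[3]-P[2])
ya=np.arctan2(xd[1],xd[0]); yb=np.arctan2(-yd[0],yd[1]); print("yaw",ya,yb); y=(ya*158+yb*224)/382
R=np.array([[np.cos(y),-np.sin(y)],[np.sin(y),np.cos(y)]])
for n,u,v,z,l in(("tin",245,128,.045,(30,0)),("bottle",143,101,.139,(30,64)),("can",238,238,.143,(-34,0)),("carton",377,143,.125,(30,-64))):
    p=c(u,v,z); print(n,p,R.T@(p-t)*1e3,"exp",l,t+R@np.array(l)/1e3)
S=[c(622,70,.008),c(797,108,.008),c(735,460,.008),c(558,425,.008)]
xd=S[0]-S[3]+S[1]-S[2]; print("ring",c(665,355,.012),"standyaw",np.arctan2(xd[1],xd[0]),np.linalg.norm(xd)/2)
r=np.arctan2(xd[1],xd[0]);print("ring from corners",np.mean(S,0)-.055*np.array([np.cos(r),np.sin(r)]))
M=[ray(p,.003) for p in((155,223),(218,213),(234,311),(169,321))]
xd=M[0]-M[3]+M[1]-M[2]; print("mat",np.mean(M,0),np.arctan2(xd[1],xd[0]),[np.linalg.norm(M[i]-M[i-1]) for i in range(4)])
E
```

```text
tray [ 0.566  -0.0354] [np.float64(0.15513936703595874), np.float64(0.22103783024573226), np.float64(0.15475150317883554), np.float64(0.22099427344897965)]
yaw -0.2058496072714073 -0.21517430699951898
tin [ 0.5956 -0.0389] [29.6846  2.775 ] exp (30, 0) [ 0.5953 -0.0416]
bottle [0.607 0.02 ] [28.4642 62.6741] exp (30, 64) [0.6088 0.0209]
can [ 0.5342 -0.0285] [-32.5174   0.0079] exp (-34, 0) [ 0.5328 -0.0282]
carton [ 0.5832 -0.1049] [ 31.3705 -64.3915] exp (30, -64) [ 0.5819 -0.1042]
ring [ 0.4562 -0.2905] standyaw -0.21035307349894514 0.21712176258955357
ring from corners [ 0.4561 -0.29  ]
mat [0.458  0.2916] 0.14974440516450976 [np.float64(0.23725115043276573), np.float64(0.15386799975017193), np.float64(0.23867879759874402), np.float64(0.15677272377103185)]
```

```bash
cat >> h.py <<'E'
def go(x,y,z,yaw):
    from station import status
    s=status.get_state(); p=s["eef_pos"]; w=s["ee_rot"][2]; d=np.array([x,y,z])-p
    a=np.array([d[0]*np.cos(w)+d[1]*np.sin(w),d[0]*np.sin(w)-d[1]*np.cos(w),-d[2]])*1e3
    print("shift",a.round(1),"turn",round((w-yaw+np.pi)%(2*np.pi)-np.pi,3),"rows",np.linalg.norm(a)/62.5,"yaw",w,"t",s["t"])
mx,my,mw=.458,.2916,.15
def slot(s): return mx+s*np.cos(mw),my+s*np.sin(mw)
E
python3 -c "
from h import *
go(.608,.0205,.24,-1.78)"
```

```text
shift [ 5.642e+02  4.469e+02 -2.000e-01] turn 1.43 rows 11.516008838644566 yaw -0.34987226717675 t 0.1
```

```bash
python3 -m jog '[[1,[40,32,0],0.1],[1,[80,64,0],0.2],[1,[564,447,0],1.43],[1,[564,447,0],1.43],[1,[564,447,0],1.43],[1,[564,447,0],1.43],[1,[564,447,0],1.43],[1,[564,447,0],1.43],[1,[564,447,0],1.43],[1,[564,447,0],1.43],[1,[564,447,0],1.43],[1,[564,447,0],1.43],[1,[564,447,0],1.43],[1,[564,447,0],1.43],[1,[564,447,0],1.43],[1,[564,447,0],1.43]]' 30; python3 - <<'E'
from h import *
go(.608,.0205,.097,-1.78)
from station import optics
import cv2
f=optics.grab_frame("wrist"); cv2.imwrite("pics/w1.png",f["color"][:,:,::-1]); print(f["mtx"],f["cam_to_world"])
E
```

```text
t: 2.1
eef_pos: [0.6077, 0.0219, 0.2409]
ee_rot: [-3.141, 0.0, -1.778]
force: [-0.7, -0.3, -0.2]
width: 0.0875
gripper_force: 0.0
shift [  1.4  -0.6 143.9] turn 0.002 rows 2.3022884500493737 yaw -1.778106092190843 t 2.1
[[317.99186968   0.         322.29857943]
 [  0.         317.99186968 193.4780376 ]
 [  0.           0.           1.        ]] [[-9.78333177e-01  2.00436856e-01  5.18580938e-02  5.93958087e-01]
 [ 2.07036629e-01  9.46938306e-01  2.45852964e-01 -4.47711454e-02]
 [ 1.71579554e-04  2.51262636e-01 -9.67918932e-01  3.84089598e-01]
 [ 0.00000000e+00  0.00000000e+00  0.00000000e+00  1.00000000e+00]]
```

View pics/w1.png

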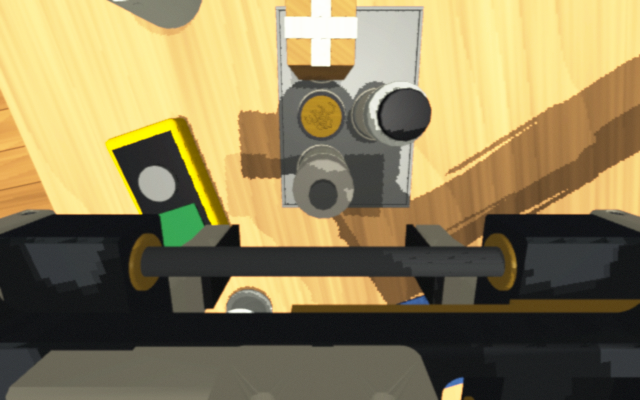

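The wrist view shows the bottle cap at (323,196), the can cap at (404,114), the tin at (322,116) and the carton's tape cross at (320,28). I'll check these against the top view while lowering.

```bash
python3 - <<'E'
from h import *
K=np.array([[317.99,0,322.3],[0,317.99,193.48],[0,0,1]])
T=np.array([[-.978333,.200437,.051858,.593958],[.207037,.946938,.245853,-.044771],[.000172,.251263,-.967919,.38409]])
for n,p,z in(("bottle",(323,196),.139),("can",(404,114),.143),("tin",(322,116),.045),("carton",(320,28),.125)): print(n,ray(p,z,K,T))
E
python3 -m jog '[[1,[1,-1,40],0],[1,[1,-1,80],0],[1,[1,-1,115],0],[1,[1,-1,144],0],[1,[1,-1,144],0],[-1,[1,-1,144],0],[-1,[1,-1,144],0],[-1,[1,-1,144],0],[-1,[1,-1,144],0],[-1,[1,-1,144],0],[-1,[1,-1,144],0]]' 30
python3 -c "from h import *
print(slot(.07)); go(*slot(.07),.255,.15)"
```

```text
bottle [0.6069728  0.01963036]
can [ 0.53557306 -0.0301832 ]
tin [ 0.59525731 -0.03985139]
carton [ 0.58325838 -0.10335466]
t: 3.52
eef_pos: [0.6089, 0.0197, 0.0971]
ee_rot: [-3.141, 0.0, -1.78]
force: [-2.1, 1.8, 5.7]
width: 0.0536
gripper_force: 30.0
(np.float64(0.527213975455523), np.float64(0.30206066927315195))
shift [-259.3  138.5 -157.9] turn -1.93 rows 5.338113921906034 yaw -1.7796218639917778 t 3.525
```

```bash
python3 -m jog '[[-1,[0,0,-25],0],[-1,[0,0,-65],0],[-1,[0,0,-110],0],[-1,[0,0,-145],0],[-1,[0,0,-158],0],[-1,[-25,14,-158],-0.18],[-1,[-50,27,-158],-0.36],[-1,[-75,41,-158],-0.54],[-1,[-100,54,-158],-0.72],[-1,[-125,68,-158],-0.9],[-1,[-150,81,-158],-1.08],[-1,[-175,95,-158],-1.26],[-1,[-200,108,-158],-1.44],[-1,[-225,121,-158],-1.62],[-1,[-245,131,-158],-1.8],[-1,[-259,138,-158],-1.93],[-1,[-259,138,-158],-1.93],[-1,[-259,138,-158],-1.93]]'
python3 -c "from h import *
go(*slot(.07),.096,.15)"
```

```text
t: 5.78
eef_pos: [0.5272, 0.3012, 0.2535]
ee_rot: [3.141, 0.002, 0.148]
force: [-0.5, 0.3, -1.9]
width: 0.0538
gripper_force: 29.9
shift [  0.2  -0.9 157.5] turn -0.002 rows 2.519313812387128 yaw 0.14806670754529883 t 5.775
```

```bash
python3 -m jog '[[-1,[0,-1,45],0],[-1,[0,-1,95],0],[-1,[0,-1,130],0],[-1,[0,-1,150],0],[-1,[0,-1,158],0],[-1,[0,-1,158],0],[-1,[0,-1,158],0],[1,[0,-1,158],0],[1,[0,-1,158],0],[1,[0,-1,158],0],[1,[0,-1,130],0],[1,[0,-1,80],0],[1,[0,-1,20],0],[1,[0,-1,0],0],[1,[0,-1,0],0]]'
python3 -c "from h import *
go(.5342,-.029,.24,-.21)"
```

```text
t: 7.65
eef_pos: [0.528, 0.3033, 0.257]
ee_rot: [-3.139, -0.004, 0.15]
force: [0.5, 0.7, -1.7]
width: 0.0877
gripper_force: 0.0
shift [-43.7 329.5  17. ] turn 0.36 rows 5.3252988717222625 yaw 0.15034243711059636 t 7.65
```

```bash
python3 -m jog '[[1,[-5,40,0],0.1],[1,[-12,90,5],0.2],[1,[-20,150,10],0.3],[1,[-28,210,17],0.36],[1,[-36,270,17],0.36],[1,[-42,315,17],0.36],[1,[-44,330,17],0.36],[1,[-44,330,17],0.36],[1,[-44,330,17],0.36],[1,[-44,330,60],0.36],[1,[-44,330,105],0.36]]'
python3 -c "from h import *
go(.5342,-.029,.097,-.21)"
```

```text
t: 9.02
eef_pos: [0.5337, -0.0287, 0.149]
ee_rot: [-3.14, -0.002, -0.208]
force: [0.8, 0.8, -0.3]
width: 0.0876
gripper_force: 0.0
shift [ 0.5  0.2 52. ] turn 0.002 rows 0.8322802252748112 yaw -0.2080139666132086 t 9.025
```

```bash
python3 -m jog '[[1,[0,0,35],0],[1,[0,0,54],0],[1,[0,0,54],0],[-1,[0,0,54],0],[-1,[0,0,54],0],[-1,[0,0,54],0],[-1,[0,0,54],0],[-1,[0,0,54],0]]' 30
python3 -c "from h import *
go(*slot(0),.255,.15)"
```

```text
t: 10.02
eef_pos: [0.5335, -0.0302, 0.096]
ee_rot: [-3.141, -0.001, -0.21]
force: [0.1, 0.4, 2.5]
width: 0.0513
gripper_force: 30.0
shift [-140.9 -299.  -159. ] turn -0.36 rows 5.868881606085224 yaw -0.20974217803582595 t 10.025
```

```bash
python3 -m jog '[[-1,[0,0,-25],0],[-1,[0,0,-65],0],[-1,[0,0,-110],0],[-1,[0,0,-145],0],[-1,[0,0,-159],0],[-1,[-9,-20,-159],-0.05],[-1,[-26,-55,-159],-0.1],[-1,[-45,-95,-159],-0.16],[-1,[-64,-135,-159],-0.22],[-1,[-83,-175,-159],-0.28],[-1,[-102,-215,-159],-0.36],[-1,[-120,-255,-159],-0.36],[-1,[-133,-283,-159],-0.36],[-1,[-141,-299,-159],-0.36],[-1,[-141,-299,-159],-0.36],[-1,[-141,-299,-159],-0.36]]'
python3 -c "from h import *
go(*slot(0),.095,.15)"
```

```text
t: 12.02
eef_pos: [0.4575, 0.2908, 0.254]
ee_rot: [3.141, 0.001, 0.15]
force: [0.7, 0.8, -2.8]
width: 0.0519
gripper_force: 29.9
shift [  0.6  -0.7 159. ] turn -0.0 rows 2.544218095581817 yaw 0.14984761743150554 t 12.025
```

```bash
python3 -m jog '[[-1,[0,-1,45],0],[-1,[0,-1,95],0],[-1,[0,-1,130],0],[-1,[0,-1,150],0],[-1,[0,-1,159],0],[-1,[0,-1,159],0],[-1,[0,-1,159],0],[1,[0,-1,159],0],[1,[0,-1,159],0],[1,[0,-1,159],0],[1,[0,-1,130],0],[1,[0,-1,80],0],[1,[0,-1,20],0],[1,[0,-1,0],0],[1,[0,-1,0],0]]'
python3 -c "from h import *
go(.5828,-.1045,.24,-1.78)"
```

```text
t: 13.9
eef_pos: [0.458, 0.2933, 0.2568]
ee_rot: [-3.139, -0.003, 0.15]
force: [-0.1, -0.1, -1.0]
width: 0.0876
gripper_force: 0.0
shift [ 63.8 412.   16.8] turn 1.93 rows 6.675971777121793 yaw 0.15039099142316203 t 13.9
```

```bash
python3 -m jog '[[1,[6,40,0],0.18],[1,[12,80,0],0.36],[1,[20,130,5],0.54],[1,[28,180,10],0.72],[1,[36,230,17],0.9],[1,[44,280,17],1.08],[1,[51,330,17],1.26],[1,[58,375,17],1.44],[1,[62,400,17],1.62],[1,[64,412,17],1.8],[1,[64,412,17],1.93],[1,[64,412,17],1.93],[1,[64,412,60],1.93],[1,[64,412,100],1.93],[1,[64,412,100],1.93]]'
python3 -c "from h import *
go(.5828,-.1045,.097,-1.78)"
```

```text
t: 15.78
eef_pos: [0.5799, -0.105, 0.1513]
ee_rot: [3.135, -0.002, -1.777]
force: [0.5, 1.0, 1.1]
width: 0.0878
gripper_force: 0.0
shift [-1.1 -2.7 54.3] turn 0.003 rows 0.8697185841495627 yaw -1.7771916486697887 t 15.775
```

```bash
python3 -m jog '[[1,[0,-1,0],0],[1,[0,-1,0],0]]'; python3 -c "from h import *
go(.5828,-.1045,.097,-1.78)"
```

```text
t: 16.02
eef_pos: [0.5846, -0.1052, 0.1564]
ee_rot: [-3.139, 0.001, -1.779]
force: [0.0, -0.2, -0.8]
width: 0.0877
gripper_force: 0.0
shift [-0.4  1.9 59.4] turn 0.001 rows 0.9516217643198437 yaw -1.7787042727596853 t 16.025
```

```bash
python3 -m jog '[[1,[0,1,30],0],[1,[0,1,50],0],[1,[0,1,59],0],[1,[0,1,59],0],[-1,[0,1,59],0],[-1,[0,1,59],0],[-1,[0,1,59],0],[-1,[0,1,59],0],[-1,[0,1,59],0]]' 25
python3 -c "from h import *
go(*slot(-.07),.255,.15)"
```

```text
t: 17.15
eef_pos: [0.5825, -0.1052, 0.0958]
ee_rot: [-3.141, 0.0, -1.78]
force: [-0.6, 0.2, 2.3]
width: 0.052
gripper_force: 25.0
shift [-337.7  269.6 -159.2] turn -1.93 rows 7.368586507454723 yaw -1.7797524997449488 t 17.15
```

```bash
python3 -m jog '[[-1,[0,0,-25],0],[-1,[0,0,-65],0],[-1,[0,0,-110],0],[-1,[0,0,-145],0],[-1,[0,0,-159],0],[-1,[-20,16,-159],-0.17],[-1,[-50,40,-159],-0.34],[-1,[-85,68,-159],-0.51],[-1,[-120,96,-159],-0.68],[-1,[-155,124,-159],-0.85],[-1,[-190,152,-159],-1.02],[-1,[-225,180,-159],-1.19],[-1,[-260,208,-159],-1.36],[-1,[-290,232,-159],-1.53],[-1,[-315,252,-159],-1.7],[-1,[-330,264,-159],-1.83],[-1,[-338,270,-159],-1.93],[-1,[-338,270,-159],-1.93],[-1,[-338,270,-159],-1.93]]'
python3 -c "from h import *
go(*slot(-.07),.095,.15)"
```

```text
t: 19.52
eef_pos: [0.3882, 0.281, 0.2539]
ee_rot: [3.141, 0.001, 0.148]
force: [-0.2, 0.9, -0.7]
width: 0.0521
gripper_force: 25.0
shift [ 6.000e-01 -1.000e-01  1.589e+02] turn -0.002 rows 2.542366613165373 yaw 0.14790865490098537 t 19.525
```

```bash
python3 -m jog '[[-1,[0,0,45],0],[-1,[0,0,95],0],[-1,[0,0,130],0],[-1,[0,0,150],0],[-1,[0,0,159],0],[-1,[0,0,159],0],[-1,[0,0,159],0],[1,[0,0,159],0],[1,[0,0,159],0],[1,[0,0,159],0],[1,[0,0,130],0],[1,[0,0,80],0],[1,[0,0,20],0],[1,[0,0,0],0],[1,[0,0,0],0]]'
python3 - <<'E'
from h import *
from station import optics
import cv2
f=optics.grab_frame("top"); cv2.imwrite("pics/t2.png",cv2.resize(f["color"][150:350,140:480,::-1],None,fx=2.35,fy=2.35,interpolation=cv2.INTER_CUBIC))
go(.5955,-.04,.15,-.21)
E
```

```text
t: 21.4
eef_pos: [0.3888, 0.2822, 0.2564]
ee_rot: [-3.139, -0.003, 0.15]
force: [-0.4, -1.0, -0.3]
width: 0.0876
gripper_force: 0.0
shift [156.8 348.9 104.8] turn 0.36 rows 6.346661305942534 yaw 0.15010593581057363 t 21.45
```

View pics/t2.png

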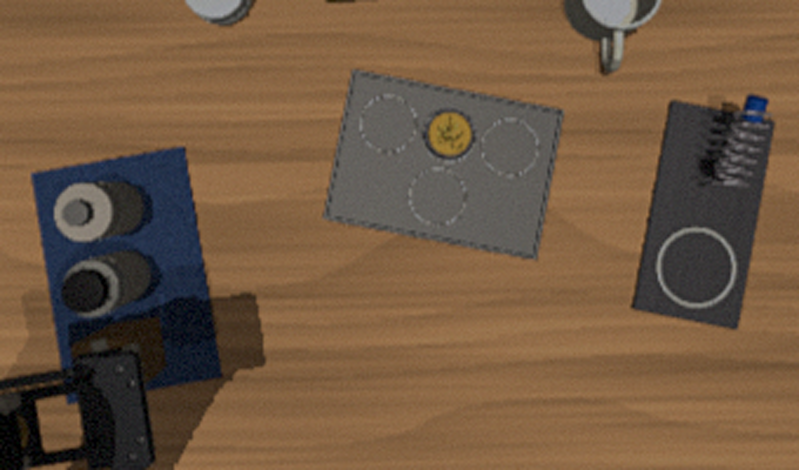

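The view shows all three standing upright on the mat: bottle (85,211), can (90,290), carton under the hand. The tin is in place at (449,134). Next is the tin.

```bash
python3 -m jog '[[1,[18,40,0],0.1],[1,[42,95,0],0.2],[1,[67,150,0],0.3],[1,[92,205,0],0.36],[1,[116,258,30],0.36],[1,[138,307,70],0.36],[1,[152,338,105],0.36],[1,[157,349,105],0.36],[1,[157,349,105],0.36],[1,[157,349,105],0.36],[1,[157,349,105],0.36]]'
python3 -c "from h import *
go(.5955,-.04,.028,-.21)"
```

```text
t: 22.82
eef_pos: [0.596, -0.0389, 0.1508]
ee_rot: [-3.141, -0.002, -0.208]
force: [-0.0, -0.7, 0.1]
width: 0.0878
gripper_force: 0.0
shift [ -0.2   1.1 122.8] turn 0.002 rows 1.9651394328104435 yaw -0.20829975206657325 t 22.825
```

```bash
python3 -m jog '[[1,[0,1,40],0],[1,[0,1,80],0],[1,[0,1,108],0],[1,[0,1,123],0],[1,[0,1,123],0],[1,[0,1,123],0],[-1,[0,1,123],0],[-1,[0,1,123],0],[-1,[0,1,123],0],[-1,[0,1,123],0],[-1,[0,1,123],0]]' 20
python3 -c "from h import *
go(.4562,-.2903,.13,-.21)"
```

```text
t: 24.2
eef_pos: [0.5957, -0.041, 0.0266]
ee_rot: [-3.142, -0.0, -0.21]
force: [0.9, 0.4, 0.7]
width: 0.0487
gripper_force: 20.0
shift [ -84.6  272.9 -103.4] turn 0.0 rows 4.860694510213527 yaw -0.20973942232334664 t 24.2
```

```bash
python3 -m jog '[[-1,[0,0,-25],0],[-1,[0,0,-65],0],[-1,[0,0,-95],0],[-1,[-6,20,-103],0],[-1,[-18,60,-103],0],[-1,[-33,105,-103],0],[-1,[-47,150,-103],0],[-1,[-60,195,-103],0],[-1,[-73,235,-103],0],[-1,[-81,262,-103],0],[-1,[-85,273,-103],0],[-1,[-85,273,-103],0],[-1,[-85,273,-103],0],[-1,[-85,273,-103],0]]'
python3 - <<'E'
from h import *
from station import optics
import cv2
f=optics.grab_frame("wrist"); cv2.imwrite("pics/w2.png",f["color"][:,:,::-1])
go(.4562,-.2903,.030,-.21)
E
```

```text
t: 25.95
eef_pos: [0.4561, -0.2897, 0.1295]
ee_rot: [-3.142, 0.0, -0.209]
force: [0.4, 0.8, -0.8]
width: 0.0489
gripper_force: 20.0
shift [ 0.2  0.6 99.5] turn 0.001 rows 1.5926544628878354 yaw -0.2085862931148723 t 26.0
```

```bash
python3 -m jog '[[-1,[0,1,35],0],[-1,[0,1,70],0],[-1,[0,1,90],0],[-1,[0,1,98],0],[-1,[0,1,100],0],[-1,[0,1,100],0],[-1,[0,1,100],0],[1,[0,1,100],0],[1,[0,1,100],0],[1,[0,1,100],0],[1,[0,1,70],0],[1,[0,1,20],0],[1,[0,1,-40],0],[1,[0,1,-100],0],[1,[0,1,-125],0],[1,[0,1,-125],0],[1,[0,1,-125],0]]'
python3 - <<'E'
from h import *
go(*slot(-.07),.255,.15)
E
```

```text
t: 28.12
eef_pos: [0.4549, -0.2911, 0.2538]
ee_rot: [-3.141, 0.001, -0.21]
force: [-0.3, 0.0, -0.2]
width: 0.0877
gripper_force: 0.0
shift [-184.  -545.9   -1.2] turn -0.36 rows 9.216669203761343 yaw -0.21001741996299583 t 28.125
```

```bash
python3 - <<'E'
from h import *
go(*slot(.07),.255,.15)
E
python3 -m jog '[[1,[0,-40,0],-0.1],[1,[0,-95,0],-0.2],[1,[-5,-150,0],-0.3],[1,[-10,-205,0],-0.36],[1,[-15,-260,0],-0.36],[1,[-22,-315,0],-0.36],[1,[-30,-370,0],-0.36],[1,[-38,-425,0],-0.36],[1,[-45,-480,0],-0.36],[1,[-50,-530,0],-0.36],[1,[-52,-560,0],-0.36],[1,[-52,-570,0],-0.36],[1,[-52,-570,0],-0.36],[1,[-52,-570,0],-0.36]]'
python3 - <<'E'
from h import *
go(*slot(.07),.095,.15)
from station import optics
import cv2
f=optics.grab_frame("top"); cv2.imwrite("pics/t3.png",cv2.resize(f["color"][200:310,390:490,::-1],None,fx=5,fy=5,interpolation=cv2.INTER_CUBIC))
E
```

```text
shift [ -53.  -595.2   -1.2] turn -0.36 rows 9.560662901525875 yaw -0.21001741996299583 t 28.125
t: 29.88
eef_pos: [0.5232, 0.2757, 0.2545]
ee_rot: [3.141, 0.0, 0.149]
force: [-0.1, -0.6, -0.1]
width: 0.0877
gripper_force: 0.0
shift [  7.9 -25.4 159.5] turn -0.001 rows 2.587325924369726 yaw 0.1491887516936512 t 29.875
```

View pics/t3.png

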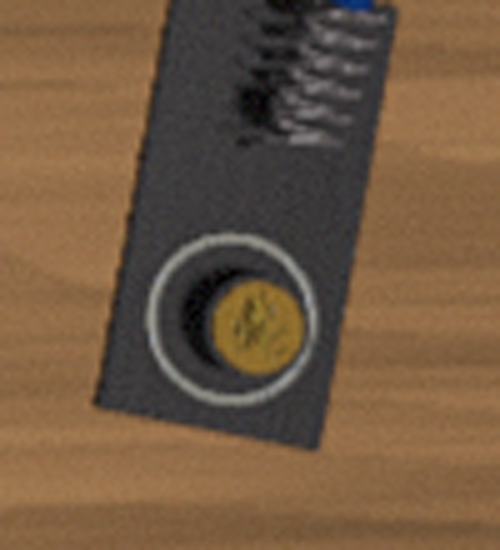

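The tin's brass top is at (258,327) and the ring centre at (232,320). I'll correct for height, since the tin's top is at 48 mm.

```bash
python3 - <<'E'
from h import *
q=lambda u,v,z: ray((390+(u+.5)/5-.5,200+(v+.5)/5-.5),z)
a=q(258,327,.048);b=q(232,320,.012);print(a,b,(a-b)*1e3)
E
```

```text
[ 0.45587634 -0.29169298] [ 0.4556706  -0.29077099] [ 0.20574019 -0.92199554]
```

The tin is about 1 mm from the ring centre. Next I put the bottle back.

```bash
python3 -m jog '[[1,[8,-26,0],0],[1,[8,-26,0],0],[1,[8,-26,40],0],[1,[8,-26,85],0],[1,[8,-26,125],0],[1,[8,-26,150],0],[1,[8,-26,159],0],[1,[8,-26,159],0],[1,[8,-26,159],0],[-1,[8,-26,159],0],[-1,[8,-26,159],0],[-1,[8,-26,159],0],[-1,[8,-26,159],0],[-1,[8,-26,159],0]]' 30
python3 - <<'E'
from h import *
go(.6089,.0197,.255,-1.78)
E
```

```text
t: 31.68
eef_pos: [0.5273, 0.3039, 0.0957]
ee_rot: [-3.142, -0.0, 0.15]
force: [0.2, -0.2, 0.4]
width: 0.0534
gripper_force: 29.9
shift [  38.1  293.2 -159.3] turn 1.93 rows 5.373762439471632 yaw 0.1502132034273871 t 31.675
```

```bash
python3 -m jog '[[-1,[0,0,-25],0],[-1,[0,0,-65],0],[-1,[0,0,-110],0],[-1,[0,0,-145],0],[-1,[0,0,-159],0],[-1,[3,20,-159],0.18],[-1,[7,50,-159],0.36],[-1,[11,80,-159],0.54],[-1,[15,110,-159],0.72],[-1,[19,140,-159],0.9],[-1,[23,170,-159],1.08],[-1,[27,200,-159],1.26],[-1,[31,230,-159],1.44],[-1,[34,260,-159],1.62],[-1,[36,280,-159],1.8],[-1,[38,293,-159],1.93],[-1,[38,293,-159],1.93],[-1,[38,293,-159],1.93],[-1,[38,293,-159],1.93]]'
python3 - <<'E'
from h import *
go(.6086,.0197,.098,-1.78)
E
```

```text
t: 34.05
eef_pos: [0.6085, 0.0204, 0.2542]
ee_rot: [3.141, -0.0, -1.778]
force: [-0.0, 0.3, -1.5]
width: 0.0532
gripper_force: 29.9
shift [  0.7  -0.2 156.2] turn 0.002 rows 2.4990998833827813 yaw -1.7778347961675434 t 34.05
```

```bash
python3 -m jog '[[-1,[1,0,45],0],[-1,[1,0,95],0],[-1,[1,0,130],0],[-1,[1,0,149],0],[-1,[1,0,156],0],[-1,[1,0,157],0],[-1,[1,0,157],0],[1,[1,0,157],0],[1,[1,0,157],0],[1,[1,0,157],0],[1,[1,0,130],0],[1,[1,0,80],0],[1,[1,0,20],0],[1,[1,0,0],0],[1,[1,0,0],0]]'
python3 -c "from h import *
go(.458,.292,.255,.15)"
```

```text
t: 35.92
eef_pos: [0.6094, 0.0191, 0.257]
ee_rot: [-3.138, 0.002, -1.78]
force: [0.5, 0.3, 0.2]
width: 0.0874
gripper_force: 0.0
shift [-235.6  204.7    2. ] turn -1.93 rows 4.993822639597391 yaw -1.779719676605224 t 35.925
```

```bash
python3 -m jog '[[1,[-22,18,0],-0.18],[1,[-50,40,0],-0.36],[1,[-85,70,0],-0.54],[1,[-120,100,0],-0.72],[1,[-150,130,0],-0.9],[1,[-180,155,0],-1.08],[1,[-205,180,0],-1.26],[1,[-225,195,0],-1.44],[1,[-236,205,0],-1.62],[1,[-236,205,0],-1.8],[1,[-236,205,0],-1.93],[1,[-236,205,0],-1.93],[1,[-236,205,0],-1.93],[1,[-236,205,40],-1.93],[1,[-236,205,80],-1.93],[1,[-236,205,100],-1.93],[1,[-236,205,100],-1.93]]'
python3 -c "from h import *
go(.458,.292,.095,.15)"
```

```text
t: 38.05
eef_pos: [0.4562, 0.2913, 0.1529]
ee_rot: [3.139, 0.003, 0.148]
force: [0.2, -0.0, 0.8]
width: 0.0875
gripper_force: 0.0
shift [ 1.8 -0.4 57.9] turn -0.002 rows 0.9276642111910836 yaw 0.14820343610589015 t 38.05
```

```bash
python3 -m jog '[[1,[1,0,30],0],[1,[1,0,52],0],[1,[1,0,60],0],[1,[1,0,60],0],[-1,[1,0,60],0],[-1,[1,0,60],0],[-1,[1,0,60],0],[-1,[1,0,60],0],[-1,[1,0,60],0]]' 30
python3 -c "from h import *
go(.5338,-.0298,.255,-.21)"
```

```text
t: 39.17
eef_pos: [0.458, 0.2926, 0.0948]
ee_rot: [-3.141, -0.0, 0.15]
force: [-1.3, 0.8, 0.6]
width: 0.0513
gripper_force: 30.0
shift [  26.6  330.1 -160.2] turn 0.36 rows 5.886609829181057 yaw 0.1503476645271482 t 39.175
```

```bash
python3 -m jog '[[-1,[0,0,-25],0],[-1,[0,0,-65],0],[-1,[0,0,-110],0],[-1,[0,0,-145],0],[-1,[0,0,-160],0],[-1,[2,22,-160],0.05],[-1,[5,60,-160],0.1],[-1,[8,100,-160],0.16],[-1,[11,140,-160],0.22],[-1,[15,185,-160],0.28],[-1,[19,230,-160],0.36],[-1,[23,275,-160],0.36],[-1,[25,310,-160],0.36],[-1,[27,330,-160],0.36],[-1,[27,330,-160],0.36],[-1,[27,330,-160],0.36],[-1,[27,330,-160],0.36]]'
python3 -c "from h import *
go(.5338,-.0298,.097,-.21)"
```

```text
t: 41.3
eef_pos: [0.5336, -0.0294, 0.2541]
ee_rot: [3.141, 0.001, -0.209]
force: [0.2, 0.8, -2.3]
width: 0.0514
gripper_force: 30.0
shift [  0.3   0.4 157.1] turn 0.001 rows 2.513562950909053 yaw -0.2094089843034228 t 41.3
```

```bash
python3 -m jog '[[-1,[0,0,45],0],[-1,[0,0,95],0],[-1,[0,0,130],0],[-1,[0,0,149],0],[-1,[0,0,156],0],[-1,[0,0,157],0],[-1,[0,0,157],0],[1,[0,0,157],0],[1,[0,0,157],0],[1,[0,0,157],0],[1,[0,0,130],0],[1,[0,0,80],0],[1,[0,0,20],0],[1,[0,0,0],0],[1,[0,0,0],0]]'
python3 -c "from h import *
go(.3885,.281,.255,.15)"
```

```text
t: 43.18
eef_pos: [0.5349, -0.0297, 0.2568]
ee_rot: [-3.14, -0.004, -0.21]
force: [-0.3, 0.7, -0.6]
width: 0.0876
gripper_force: 0.0
shift [-207.9 -273.4    1.8] turn -0.36 rows 5.494910661505642 yaw -0.20976192813168915 t 43.175
```

```bash
python3 -m jog '[[1,[-22,-30,0],-0.1],[1,[-52,-70,0],-0.2],[1,[-82,-110,0],-0.3],[1,[-115,-152,0],-0.36],[1,[-150,-195,0],-0.36],[1,[-180,-235,0],-0.36],[1,[-200,-263,0],-0.36],[1,[-208,-273,0],-0.36],[1,[-208,-273,0],-0.36],[1,[-208,-273,0],-0.36],[1,[-208,-273,40],-0.36],[1,[-208,-273,80],-0.36],[1,[-208,-273,100],-0.36],[1,[-208,-273,100],-0.36]]'
python3 -c "from h import *
go(.3885,.281,.095,.15)"
```

```text
t: 44.92
eef_pos: [0.3873, 0.2787, 0.1533]
ee_rot: [3.139, 0.002, 0.149]
force: [0.8, 0.5, -0.7]
width: 0.0876
gripper_force: 0.0
shift [ 1.5 -2.1 58.3] turn -0.001 rows 0.9338615043566225 yaw 0.14853305008560058 t 44.925
```

```bash
python3 -m jog '[[1,[1,-1,30],0],[1,[1,-1,52],0],[1,[1,-1,60],0],[1,[1,-1,60],0],[-1,[1,-1,60],0],[-1,[1,-1,60],0],[-1,[1,-1,60],0],[-1,[1,-1,60],0],[-1,[1,-1,60],0]]' 25
python3 -c "from h import *
go(.5828,-.105,.255,-1.78)"
```

```text
t: 46.05
eef_pos: [0.3883, 0.2818, 0.0947]
ee_rot: [-3.142, -0.0, 0.15]
force: [0.0, 0.9, 1.7]
width: 0.052
gripper_force: 25.0
shift [ 134.4  411.5 -160.3] turn 1.93 rows 7.386219030992787 yaw 0.1504080758502726 t 46.05
```

```bash
python3 -m jog '[[-1,[0,0,-25],0],[-1,[0,0,-65],0],[-1,[0,0,-110],0],[-1,[0,0,-145],0],[-1,[0,0,-160],0],[-1,[8,25,-160],0.17],[-1,[20,62,-160],0.34],[-1,[34,104,-160],0.51],[-1,[48,146,-160],0.68],[-1,[62,188,-160],0.85],[-1,[76,230,-160],1.02],[-1,[90,272,-160],1.19],[-1,[104,314,-160],1.36],[-1,[116,352,-160],1.53],[-1,[126,384,-160],1.7],[-1,[132,402,-160],1.83],[-1,[134,411,-160],1.93],[-1,[134,411,-160],1.93],[-1,[134,411,-160],1.93],[-1,[134,411,-160],1.93]]'
python3 -c "from h import *
go(.5828,-.105,.097,-1.78)"
```

```text
t: 48.55
eef_pos: [0.582, -0.1042, 0.2544]
ee_rot: [3.141, 0.0, -1.778]
force: [-0.1, -0.3, -1.4]
width: 0.0517
gripper_force: 25.0
shift [  0.7  -0.9 157.4] turn 0.002 rows 2.5184050695448117 yaw -1.7779535368555375 t 48.55
```

Lower and release the carton, rise, then move off toward the mat side for a clear view.

```bash
python3 -m jog '[[-1,[1,0,45],0],[-1,[1,0,95],0],[-1,[1,0,130],0],[-1,[1,0,149],0],[-1,[1,0,156],0],[-1,[1,0,157],0],[-1,[1,0,157],0],[1,[1,0,157],0],[1,[1,0,157],0],[1,[1,0,157],0],[1,[1,0,130],0],[1,[1,0,80],0],[1,[1,0,20],0],[1,[1,0,0],0]]'
python3 -m jog '[[1,[-40,0,-5],0],[1,[-100,10,-5],0],[1,[-160,20,-5],0],[1,[-220,40,-5],0],[1,[-280,50,-5],0],[1,[-330,60,-5],0],[1,[-360,60,-5],0],[1,[-360,60,-5],0],[1,[-360,60,-5],0],[1,[-360,60,-5],0]]'
python3 - <<'E'
from station import optics
import cv2
f=optics.grab_frame("top"); cv2.imwrite("pics/t4.png",cv2.convertScaleAbs(cv2.resize(f["color"][175:295,270:470,::-1],None,fx=4,fy=4,interpolation=cv2.INTER_CUBIC),alpha=1.6))
E
```

```text
t: 50.3
eef_pos: [0.5836, -0.1058, 0.2592]
ee_rot: [-3.135, 0.001, -1.779]
force: [0.2, 0.8, -0.2]
width: 0.0876
gripper_force: 0.0
t: 51.55
eef_pos: [0.598, 0.258, 0.2598]
ee_rot: [-3.141, 0.0, -1.781]
force: [-0.2, -0.2, 0.0]
width: 0.0877
gripper_force: 0.0
```

View pics/t4.png

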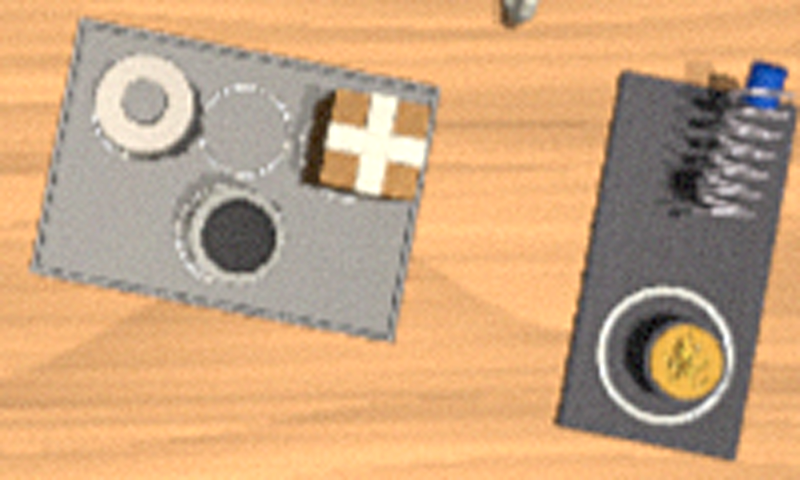

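Bottle cap (145,100), can cap (239,235) and carton (377,144) are all within 1–2 mm of their start positions, and the tin is inside the ring. I'm handing it in.

```bash
python3 -c "
from station import order
print(order.job_done())"
```

```text
the job is handed in; nothing more can be done
None
```

The job is handed in: the tin sits inside the stand's ring, about 1 mm off centre. The can, bottle and carton stand upright on their original marks, about 1–2 mm from where they started by the last top view, after about 52 s of robot time.

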